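# Bring the ratchet recipe stand down to its second notch

## Robot

A 6-joint arm with a two-finger parallel gripper is mounted at the origin on the work surface. World frame = base frame: x ahead of the robot, y to its left, z up, the work surface at z = 0. Lengths are in m, angles in rad, forces in N, time in s.
With the tool pointing down it reaches from about 0.35 to 0.775 m from the base axis. Payload 5.5 kg.
Tool frame: the origin (TCP) lies between the finger pads; the fingertips stand 22 mm ahead of it and the grasp point (between the pads) lies 3 mm ahead of it (env.finger_overhang is the distance from the TCP to the fingertips, in m); y points along the fingers, x is the direction in which the jaws open and shut, and the axes are right-handed (so a half turn about y gives the same grasp; the last joint's range is limited). The gripper opens to 85 mm and grips with 20 to 120 N. Pads are 22 mm wide; open, the fingers measure 114 mm over their backs; the gripper's body (76 mm by 85 mm) begins 54 mm behind the grasp point. The pads swing forward as they close: fully open they stand 13 mm farther back than shut.
Start: joints at [-1.259, 0.313, 0.046, 1.304, 0, 1.431], TCP at [0.251, -0.517, 0.253] pointing down, gripper open.
Joint ranges: [-2.76, 2.76], [-0.86, 1.69], [-1.03, 1.26], [-2.2, 2.34], [-1.47, 1.5], [-3.14, 3.14]. Speed limits (rad/s): [2.57, 2.57, 3.14, 3.14, 3.14, 3.14].

## Interface

Orientations are given as a unit quaternion [w, x, y, z].
In Python, from workcell import monitor, cams, job, env gives the robot as it stands.
- The arm moves only by the tool drive_tool, never from a script. Its argument "plan" is text: rows parted by semicolons, each of 7 numbers parted by spaces: the opening, from -1 (shut) to 1 (fully open), then the shift along the tool's x, y, z in mm, then the turn, a rotation vector about the tool's x, y, z in degrees. In form: gripper x y z rx ry rz; .... A call has 1 to 8 rows; each row shifts and turns the pose as measured when the row begins, along the tool's axes as they then stand; what a row does not reach is not made up. A row lasts 1/8 s, in which the tool goes at most 62.5 mm and 10.7 degrees, less where a joint would pass 70% of its speed; a pose out of reach is approached as far as the arm can. A call is refused whole if a number of a shift passes 62.5 or a number of a turn 10.7, either way. A call with a gripper value outside its range is refused whole. The fingers move at their own pace and stop on an object; "grip_force" is the grip in N (left out, the last holds). Time passes only in rows, so rows that do not move let the fingers close. It gives the time, the measured TCP pose, the force and the opening at its end, in the units of the state.
- monitor.get_state(): the state, without advancing time (a new reading comes with each control period).
- cams.read_camera(name): name is "scene" or "side" or "wrist"; returns (picture, depth): 400x640x3 uint8, red, green, blue; 400x640 float32, m along the optical axis (not along the pixel's ray), 0 where there is no reading.
- cams.calibration(name): a dict with "fx", "fy", "cx", "cy" (pixels), "R" (3x3) and "t" (3): a world point X has camera coordinates R X + t. Camera axes: x right, y down, z forward; pixel columns grow to the right and rows downward; lengths in m; the calibration is good to about 2 mm. A picture is of the moment at which its call begins: read the wrist's pose just before it. calibration takes no time and is no camera call; for the wrist camera it gives the pose at the moment of the call.
- job.hand_in(): hands the job in, once; it reports no verdict.
The state is a dict: "clock": time; "joint_pos": joint angles; "qvel": joint speeds; "tau": joint torques, N m; "tcp_pos": TCP position; "orientation": TCP orientation; "wrist_force": force on the tool from outside, world axes, zero at the start; "ft_torque": the same for the moment, N m; "finger_gap": finger opening in m.
Only numpy, scipy, OpenCV 4.12 (cv2) and the standard library are available. Lean on these libraries where they do the work, as an engineer would, in place of code of your own. Each camera call takes 0.05 s, during which the arm holds its last target.

## Task

The recipe stand on the bakery counter is propped too steeply, and its ratchet will not let it down directly. Lift the board by its steel handle bar past the top notch until it meets the rubber stop, without forcing it, so that the pawl throws over; then lower it by hand gently until it lies fully flat, which sets the pawl again, and raise it to the second notch from the bottom, let it rest there and let go. Leave the jar, the black sprayer bottle and the pink mug where they stand.

Things in the scene. Friction and masses are not known exactly. Their poses are not given: they have to be found in the camera images.
- stand: wooden base of the stand, 240 x 300 x 10 mm, fixed; origin on the counter straight below the hinge axis' middle; x points level from hinge to handle end, y along the hinge axis, z up. The ratchet (brass toothed wheel, red gravity pawl) is on its +y side, 120 to 170 mm from the middle, within 100 mm of the hinge axis. Only lying fully flat (last 0.04 rad) sets a thrown-over pawl again
- hinge (a point): middle of the board's damped hinge axis, 80 mm above the counter, along the stand's y. Four notches hold the board at 0.18, 0.405, 0.63 and 0.86 rad, first to fourth from the bottom. To set one, raise the board 0.06 to 0.15 rad beyond it, then come back down onto it: the weight leaves the hand
- handle (a point): middle of the round steel handle bar, 12 mm thick, 110 mm long, parallel to the hinge axis, at the board's free end: in board axes 240 mm along the board and 7 mm above the hinge axis. A 39 mm gap lies between board edge and bar, bridged by an arm at each end of the bar: pinch it from above, one finger in the gap, opened no wider than about 45 mm while the board is flat
- board (a joint): tilt of the board, rad: 0 flat on its base (bar 87 mm above the counter), growing as the handle end rises. Board 220 x 195 x 14 mm, about 0.75 kg: some 3.5 N carry the handle near flat, 1 N when steep. Starts resting in a notch, nearly always the third or fourth. Beyond the fourth the pawl is thrown over between 1.08 and 1.38 rad, which differs each time, and the stop is met about 0.05 rad further
- stop: fixed rubber stop post of the ratchet on the stand's +y side; origin same as the stand's. A red dog on the wheel, clamped elsewhere each time, meets it somewhere between 1.13 and 1.44 rad of tilt: a springy resistance growing beyond 10 N at the handle. By then the pawl is thrown over and lets the board down past all notches. It must not bear more than about 23 N at the handle (95 N at the post)
- jar: bystander: glass jar with red cap, 68 mm wide, 105 mm high, loose; origin at the centre of its underside
- sprayer: bystander: black sprayer bottle, 56 mm wide, 160 mm high, loose; origin at the centre of its underside
- mug: bystander: pink mug, 76 mm wide, 85 mm high, loose; origin at the centre of its underside

How it is judged:
On the way, in this order (a step that is already met when the one before it is completed fails the run):
1. the board is lifted past its top notch (tilt above 1.05 rad) (value of joint board above 1.05 rad), for 0.05 s.
2. the board is lowered until it lies flat (tilt under 0.04 rad) (value of joint board below 0.04 rad), for 0.1 s.
At the end, for the whole second after the job is handed in: The board rests still in its second notch from the bottom (tilt between 0.34 and 0.47 rad), nothing touched by the robot, after having been lifted past the top and laid flat; the bystanders are within 40 mm of where they stood and upright (value of joint board between 0.34 and 0.47 rad and velocity of joint board between -0.05 and 0.05 rad/s).
It fails at once if the rubber stop is forced (over 95 N at the post, about 23 N at the handle) (contact force between stop and anything else above 95 N).
It fails at once if the board is let fall onto its base (faster than 1.0 rad/s when nearly flat) (value of joint board below 0.12 rad and velocity of joint board below -1 rad/s).
It fails at once if a bystander is moved more than 40 mm or tipped (distance of any of jar, sprayer, mug from where it was at the start of the episode above 0.04 m or angle between any of jar, sprayer, mug's own z axis and vertical above 0.4 rad).
It also fails if it takes over 64 s, if anything falls off the work surface, if the arm or the gripper's body presses on something with over 40 N, if the wrist force passes 120 N, or if a joint passes its speed limit or range.

## Working session

There is one attempt and no reset: what is moved stays moved. The work goes in short steps, Python scripts to look and compute and a tool call to move; the robot and the scene stay as the last step left them, time stands still between calls to the robot, and variables do not carry over. Pictures are saved under pics/ and viewed, and the job is handed in when it is done.

Besides the shell and the picture viewer there is one more tool, called after "Emit:" as a command line: name --argument value ..., lists and objects as JSON in quotes. drive_tool: Moves the arm, as the interface text tells. Its arguments: {"type":"object","properties":{"plan":{"type":"string"},"grip_force":{"type":"number"}},"required":["plan"]}

```bash
mkdir -p pics; ls
cat > h.py <<'E'
import numpy as np, cv2
from workcell import monitor, cams, job, env
from scipy.spatial.transform import Rotation as Ro
def snap(n,f):
    c=cams.calibration(n); p,d=cams.read_camera(n)
    cv2.imwrite('pics/'+f+'.png',p[:,:,::-1]); np.savez('pics/'+f+'.npz',p=p,d=d,**{k:np.array(c[k]) for k in c})
    return p,d,c
def load(f):
    z=np.load('pics/'+f+'.npz'); return z['p'],z['d'],{k:z[k] for k in ('fx','fy','cx','cy','R','t')}
def pt(c,u,v,z):
    q=np.array([(u-c['cx'])/c['fx']*z,(v-c['cy'])/c['fy']*z,z]); return c['R'].T@(q-c['t'])
def proj(c,X):
    q=c['R']@np.array(X)+c['t']; return c['fx']*q[0]/q[2]+c['cx'],c['fy']*q[1]/q[2]+c['cy']
def cloud(d,c):
    v,u=np.mgrid[:400,:640]; q=np.stack([(u-c['cx'])/c['fx']*d,(v-c['cy'])/c['fy']*d,d],-1)
    return (q-c['t'])@c['R']
E
python3 - <<'E'
from h import *
s=monitor.get_state(); print(s)
snap('scene','sc0'); snap('side','sd0')
E
```

```text
pics
{'clock': 0.0, 'joint_pos': array([-1.25860465e+00,  3.13998998e-01,  4.49793940e-02,  1.30358796e+00,
        2.20204848e-05,  1.43118620e+00]), 'qvel': array([ 2.68725331e-04, -2.28984101e-05,  1.00378271e-03, -3.26960199e-04,
       -2.88786685e-04,  1.61007974e-04]), 'tau': array([ 5.07447703e-05, -4.80624747e+01,  2.98534709e+01,  1.93380163e-02,
        3.34098360e-06,  4.27786233e-06]), 'tcp_pos': array([ 0.25088503, -0.51686253,  0.25240979]), 'orientation': array([ 0.5997064 , -0.59887028,  0.37578912, -0.37481884]), 'wrist_force': array([0.1336178 , 0.6725783 , 0.26980292]), 'ft_torque': array([-0.01100521, -0.00562857, -0.03435228]), 'finger_gap': 0.08516007797800239}
```

View pics/sc0.png

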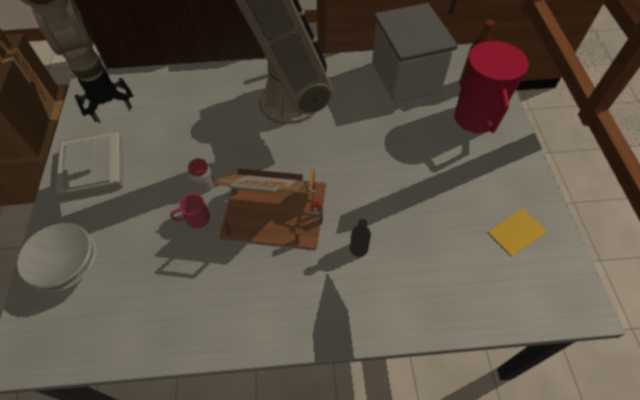

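View pics/sd0.png

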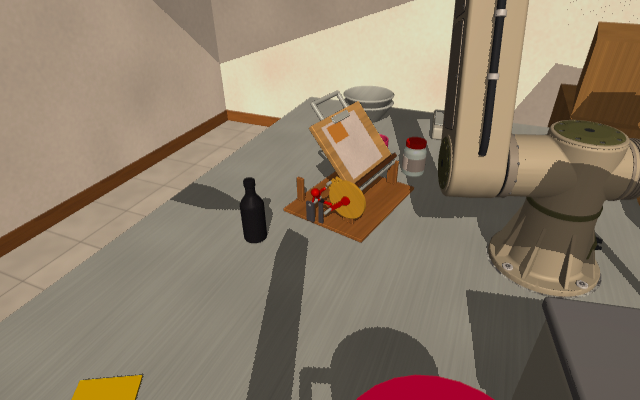

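Run:
```python
from h import *
s=monitor.get_state(); q=s['orientation'];print(Ro.from_quat([*q[1:],q[0]]).as_matrix().round(3), env.finger_overhang, [a for a in dir(env) if a[0]!='_'])
for f in('sc0','sd0'):
    p,d,c=load(f); print(-c['R'].T@c['t'],c['R'][2],c['fx'])
```

```text
[[ 0.437 -0.     0.9  ]
 [-0.9    0.002  0.437]
 [-0.002 -1.     0.   ]] 0.022 ['MotionError', 'finger_overhang']
[1.23305168 0.01527221 1.22783377] [-0.53608865  0.0312555  -0.84358286] 454.69698496919716
[0.17750628 0.82545251 0.60064828] [ 0.3389827  -0.77016987 -0.54030464] 402.5153695689366
```

Run:
```python
from h import *
p,d,c=load('sd0'); cv2.imwrite('pics/sd0z.png',cv2.resize(p[80:250,230:440,::-1],None,fx=3.5,fy=3.5,interpolation=cv2.INTER_CUBIC))
C=cloud(d,c)
for u,v in [(310,105),(325,100),(343,93),(284,209),(361,241),(412,188),(346,200),(313,117),(345,203),(254,240)]: print(u,v,C[v,u].round(3),d[v,u])
p,d,c=load('sc0'); cv2.imwrite('pics/sc0z.png',cv2.resize(p[140:270,160:390,::-1],None,fx=3.4,fy=3.4,interpolation=cv2.INTER_CUBIC))
C=cloud(d,c)
for u,v in [(240,172),(225,236),(315,245),(324,185),(270,220),(360,245),(195,212),(200,185)]: print(u,v,C[v,u].round(3),d[v,u])
```

```text
310 105 [ 0.898 -0.732 -0.001] 1.7685614
325 100 [ 0.563 -0.1    0.262] 1.0266058
343 93 [ 0.713 -0.644  0.101] 1.583143
284 209 [0.62  0.048 0.005] 1.0707576
361 241 [0.39  0.096 0.001] 0.95753235
412 188 [ 0.329 -0.18   0.009] 1.1457819
346 200 [0.443 0.06  0.083] 0.95908123
313 117 [ 0.824 -0.598  0.002] 1.6386354
345 203 [0.446 0.059 0.073] 0.9665023
254 240 [0.622 0.199 0.009] 0.9527785
240 172 [ 0.396 -0.165  0.11 ] 1.3858784
225 236 [ 0.56  -0.224  0.014] 1.3775109
315 245 [0.615 0.045 0.013] 1.357144
324 185 [0.399 0.092 0.01 ] 1.4771856
270 220 [ 0.515 -0.087  0.01 ] 1.4095309
360 245 [0.66  0.169 0.079] 1.2809153
195 212 [ 0.462 -0.322  0.007] 1.4326651
200 185 [ 0.385 -0.302  0.044] 1.4434289
```

View pics/sd0z.png

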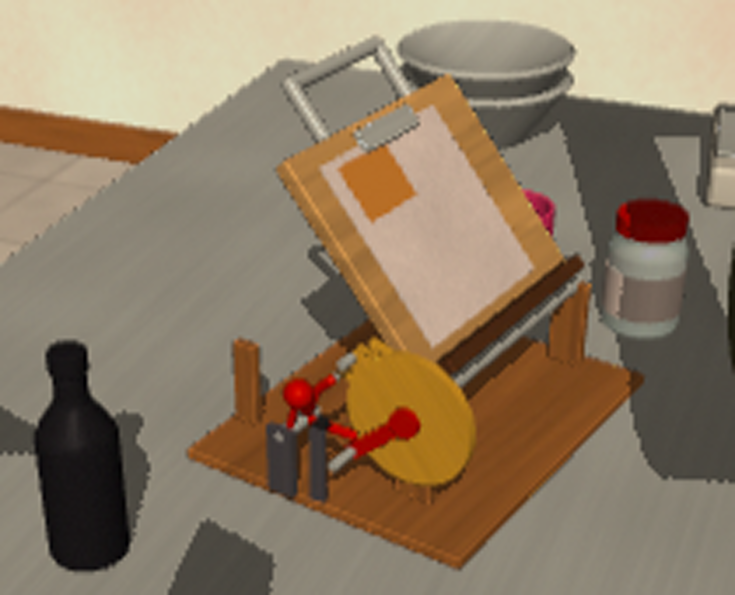

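View pics/sc0z.png

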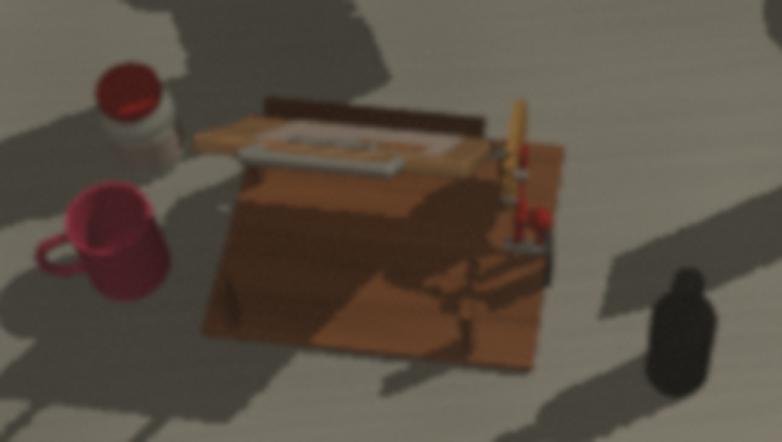

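```bash
cat >> h.py <<'E'
def ray(c,u,v):
    o=-c['R'].T@c['t']; w=c['R'].T@np.array([(u-c['cx'])/c['fx'],(v-c['cy'])/c['fy'],1.]); return o,w/np.linalg.norm(w)
def onz(c,u,v,z):
    o,w=ray(c,u,v); return o+w*(z-o[2])/w[2]
def tri(c1,a,c2,b):
    o,w=ray(c1,*a);p,q=ray(c2,*b)
    s=np.linalg.lstsq(np.stack([w,-q],1),p-o,rcond=None)[0]; A=o+s[0]*w;B=p+s[1]*q
    return (A+B)/2,np.linalg.norm(A-B)
E
python3 - <<'E'
from h import *
p,d,c=load('sd0');_,D,c2=load('sc0')
Z=lambda x,y:(x/3.5+230-.36,y/3.5+80-.36)
Y=lambda x,y:(x/3.4+160-.35,y/3.4+140-.35)
a,e1=tri(c,Z(288,84),c2,Y(400,168)); b,e2=tri(c,Z(378,43),c2,Y(243,154))
print('bar+',a,e1,'bar-',b,e2,np.linalg.norm(a-b),(a+b)/2)
for n,q in dict(hp=(565,147),fp=(530,370),fm=(203,333)).items(): print(n,onz(c2,*Y(*q),.01))
for n,q in dict(fp=(190,453),hp=(460,566),hm=(640,380)).items(): print('side',n,onz(c,*Z(*q),.01))
print('wheelc',tri(c,Z(405,425),c2,Y(523,175)))
for v in (104,105): print([ (u,cloud(d,c)[v,u].round(3)) for u in (311,312,313)])
E
```

```text
bar+ [ 0.57585572 -0.04482706  0.26776072] 0.002592880175112423 bar- [ 0.55219316 -0.16220613  0.26578779] 0.0006622552201222105 0.11975664656767857 [ 0.56402444 -0.10351659  0.26677425]
hp [0.39176718 0.09849537 0.01      ]
fp [0.6253657  0.04539481 0.01      ]
fm [ 0.56213605 -0.24206726  0.01      ]
side fp [0.61614443 0.0557456  0.01      ]
side hp [0.38597642 0.10752234 0.01      ]
side hm [ 0.32714362 -0.17803382  0.01      ]
wheelc (array([0.45299833, 0.05065852, 0.06830114]), np.float64(0.012046734787080238))
[(311, array([ 0.581, -0.052,  0.265])), (312, array([ 0.576, -0.047,  0.267])), (313, array([ 0.575, -0.052,  0.265]))]
[(311, array([ 0.579, -0.05 ,  0.263])), (312, array([ 0.576, -0.048,  0.264])), (313, array([ 0.574, -0.05 ,  0.264]))]
```

```bash
cat >> h.py <<'E'
H=np.array([.4162,-.0716,.08]); yaw=np.radians(-12.2); xh=np.array([np.cos(yaw),np.sin(yaw),0]); zh=np.array([0,0,1.])
def bar(th): return H+xh*(.24*np.cos(th)-.007*np.sin(th))+zh*(.24*np.sin(th)+.007*np.cos(th))
def st():
    s=monitor.get_state(); q=s['orientation']; return s,Ro.from_quat([*q[1:],q[0]]).as_matrix()
Rd=np.stack([xh,[0,0,-1],np.cross(xh,[0,0,-1])],1)
def go(X):
    s,R=st(); d=R.T@(np.array(X)-s['tcp_pos'])*1000; r=np.degrees(Ro.from_matrix(R.T@Rd).as_rotvec())
    print('t',s['clock'],'tcp',s['tcp_pos'].round(4),'shift',d.round(1),'rot',r.round(2),'F',s['wrist_force'].round(1),'gap',round(s['finger_gap'],4),'q',s['joint_pos'].round(2)); return s,R
E
python3 - <<'E'
from h import *
go(bar(.86)+[0,0,.073])
E
```

```text
t 0.1 tcp [ 0.2509 -0.5169  0.2525] shift [-235.3  -86.5  462.2] rot [-5.000e-02 -5.191e+01 -8.000e-02] F [-0.7  0.4 -1. ] gap 0.0856 q [-1.26  0.31  0.05  1.3   0.    1.43]
```

Emit:
drive_tool --plan "0.06 0 -40 0 0 0 0; 0.06 0 -40 0 0 0 0; 0.06 -25 0 50 0 0 0; 0.06 -25 0 50 0 0 0; 0.06 -25 0 50 0 0 0; 0.06 -25 0 50 0 0 0; 0.06 -25 0 50 0 0 0; 0.06 -25 0 50 0 0 0" --grip_force 30

```text
clock: 1.1
tcp_pos: [0.4589, -0.2467, 0.3314]
orientation: [0.599, -0.596, 0.381, -0.376]
wrist_force: [1.1, -0.8, -0.1]
finger_gap: 0.045
```

Emit:
drive_tool --plan "0.06 0 0 0 0 -10 0; 0.06 0 0 0 0 -10 0; 0.06 0 0 0 0 -10 0; 0.06 0 0 0 0 -10 0; 0.06 0 0 0 0 -10 0; 0.06 0 0 0 0 -1 0"

```text
clock: 1.85
tcp_pos: [0.4608, -0.2405, 0.3287]
orientation: [0.708, -0.699, 0.074, -0.068]
wrist_force: [0.7, 1.0, 0.3]
finger_gap: 0.0455
```

Run:
```python
from h import *
go(bar(.86)+[0,0,.073])
```

```text
t 1.85 tcp [ 0.4608 -0.2405  0.3287] shift [ 73.7  -9.8 154.9] rot [-0.62  0.67 -0.58] F [0.7 1.  0.3] gap 0.0455 q [-0.64  0.21  0.09  1.47  0.01  1.13]
```

Emit:
drive_tool --plan "0.06 25 -3 50 0 0 0; 0.06 25 -3 50 -0.6 0.6 -0.6; 0.06 24 -3 50 0 0 0; 0.06 0 0 3 0 0 0"

```text
clock: 2.35
tcp_pos: [0.5675, -0.1044, 0.3369]
orientation: [0.702, -0.702, 0.081, -0.081]
wrist_force: [-0.8, -0.7, -0.5]
finger_gap: 0.0457
```

Run:
```python
from h import *
go(bar(.86)+[0,0,.073])
snap('wrist','w1'); snap('side','sd1'); snap('scene','sc1')
s,R=st(); _,_,c=load('w1'); print(-c['R'].T@c['t'],c['R'][2])
print([proj(c,bar(.86)+a*np.array([-xh[1],xh[0],0])) for a in(-.055,0,.055)])
p,d,c=load('sd1'); cv2.imwrite('pics/sd1z.png',cv2.resize(p[40:240,230:450,::-1],None,fx=3,fy=3,interpolation=cv2.INTER_CUBIC))
```

```text
t 2.35 tcp [ 0.5675 -0.1044  0.3369] shift [-3.5 -2.5  0.1] rot [ 0.   -0.93 -0.06] F [-0.8 -0.7 -0.5] gap 0.0457 q [-0.32  0.31  0.25  1.51 -0.    1.48]
[ 0.58446511 -0.03273549  0.45741837] [-0.06711832 -0.28296714 -0.95677831]
[(np.float64(317.9359406110302), np.float64(303.333112149731)), (np.float64(316.1641880077504), np.float64(226.29428172412818)), (np.float64(314.0912329077488), np.float64(136.15865210334124))]
```

View pics/w1.png

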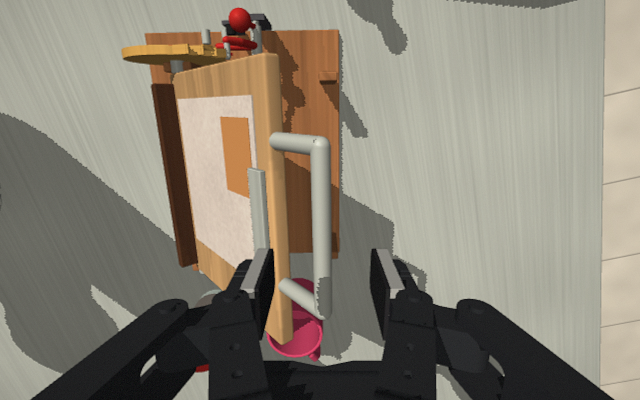

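View pics/sd1z.png

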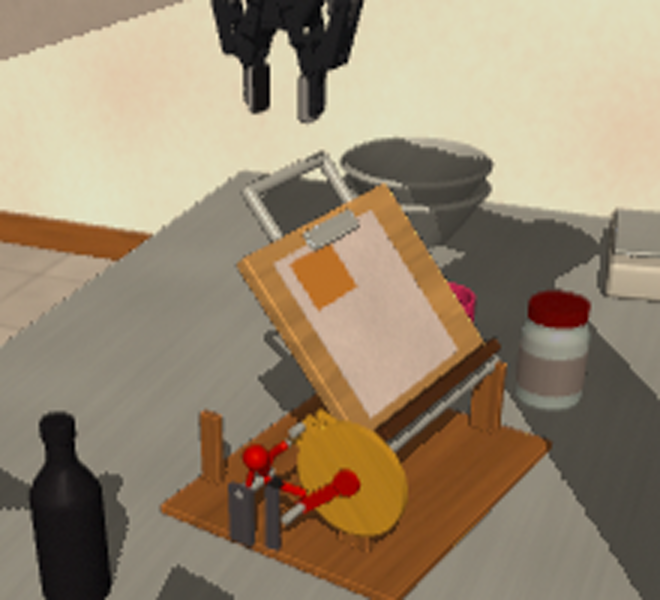

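```bash
sed -i 's/^H=.*; yaw/H=np.array([.4186,-.0721,.08]); yaw/' h.py
python3 - <<'E'
from h import *
p,d,c=load('w1'); C=cloud(d,c)
for v in (170,200,228,260,290): 
    r=C[v,314:330]; i=r[:,2].argmax(); print(v,314+i,r[i].round(4))
print(bar(.86)); go(bar(.86)+[0,0,.003])
E
```

```text
170 321 [ 0.5754 -0.0685  0.2734]
200 323 [ 0.5724 -0.0861  0.2728]
228 323 [ 0.5685 -0.1031  0.273 ]
260 322 [ 0.5845 -0.0327  0.4574]
290 323 [ 0.5845 -0.0327  0.4574]
[ 0.56646357 -0.10406924  0.26644928]
t 2.5 tcp [ 0.5656 -0.1073  0.3372] shift [ 0.2 67.7  3.4] rot [ 0.05 -1.09 -0.09] F [ 0.3 -0.6 -0.5] gap 0.0457 q [-0.33  0.31  0.25  1.51 -0.    1.48]
```

Emit:
drive_tool --plan "0.06 1 35 3 0 -1 0; 0.06 0 33 0 0 0 0; 0.06 0 2 0 0 0 0; -1 0 0 0 0 0 0; -1 0 0 0 0 0 0; -1 0 0 0 0 0 0; -1 0 0 0 0 0 0" --grip_force 30

```text
clock: 3.38
tcp_pos: [0.5647, -0.1105, 0.2696]
orientation: [-0.702, 0.703, -0.079, 0.08]
wrist_force: [-0.7, 0.2, -2.9]
finger_gap: 0.0108
```

Run:
```python
from h import *
go(bar(.86)+[0,0,.003])
snap('side','sd2');snap('wrist','w2')
p,d,c=load('sd2'); cv2.imwrite('pics/sd2z.png',cv2.resize(p[40:240,230:450,::-1],None,fx=3,fy=3,interpolation=cv2.INTER_CUBIC))
```

```text
t 3.375 tcp [ 0.5647 -0.1105  0.2696] shift [0.3 0.1 6.7] rot [ 0.11 -0.76  0.09] F [-0.7  0.2 -2.9] gap 0.0108 q [-0.33  0.31  0.08  1.34 -0.    1.47]
```

View pics/sd2z.png

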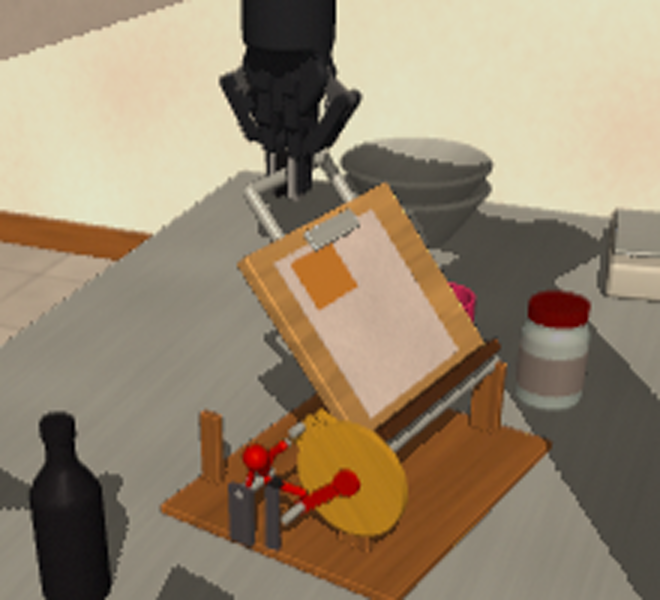

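View pics/w2.png

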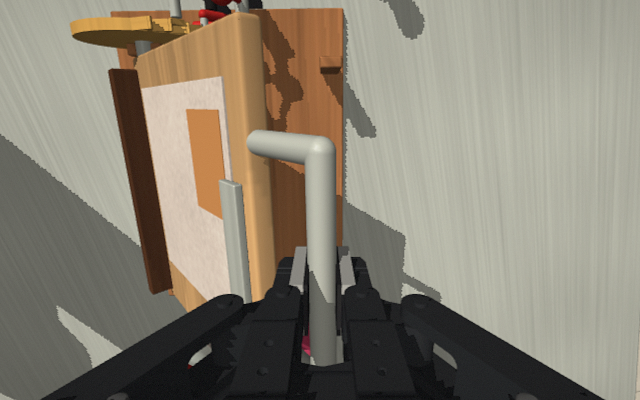

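```bash
cat >> h.py <<'E'
def tilt():
    s,R=st(); P=s['tcp_pos']+R[:,1]*.003; v=P-H; return np.arctan2(v[2],v@xh)-np.arctan2(.007,.24), np.hypot(v[2],v@xh)
E
python3 - <<'E'
from h import *
print(tilt())
T=np.arange(.86,1.47,.06)
for a,b in zip(T,T[1:]):
    d=bar(b)-bar(a); print(round(b,2),'x',round(1000*d@xh,1),'y',round(-1000*d[2],1))
E
```

```text
(np.float64(0.8612384153974544), np.float64(0.2399965248260263))
0.92 x -11.5 y -8.7
0.98 x -12.0 y -8.0
1.04 x -12.4 y -7.3
1.1 x -12.8 y -6.5
1.16 x -13.2 y -5.8
1.22 x -13.5 y -5.0
1.28 x -13.8 y -4.1
1.34 x -14.0 y -3.3
1.4 x -14.2 y -2.5
1.46 x -14.3 y -1.6
```

Emit:
drive_tool --plan "-1 -11.5 -8.7 0 0 0 0; -1 -12 -8 0 0 0 0"

```text
clock: 3.72
tcp_pos: [0.5419, -0.1056, 0.2866]
orientation: [-0.701, 0.704, -0.079, 0.081]
wrist_force: [2.9, -1.2, -3.0]
finger_gap: 0.0109
```

Run:
```python
from h import *
print(tilt());go(bar(.98)+[0,0,.003])
```

```text
(np.float64(0.9817866987720923), np.float64(0.24028167167339956))
t 3.725 tcp [ 0.5419 -0.1056  0.2866] shift [0.2 0.4 6.7] rot [ 0.17 -0.75  0.17] F [ 2.9 -1.2 -3. ] gap 0.0109 q [-0.34  0.26  0.05  1.36 -0.    1.46]
```

Emit:
drive_tool --plan "-1 -12.4 -7.3 0 0 0 0; -1 -11 -5.6 0 0 0 0; -1 0 0 0 0 0 0"

```text
clock: 4.1
tcp_pos: [0.5159, -0.0999, 0.3018]
orientation: [-0.701, 0.704, -0.079, 0.081]
wrist_force: [-1.5, -1.6, -5.0]
finger_gap: 0.0106
```

```bash
cat > r.py <<'E'
from h import *
s,R=st(); th,r=tilt(); t=np.array([-np.sin(th)*xh[0],-np.sin(th)*xh[1],np.cos(th)])
rad=xh*np.cos(th)+zh*np.sin(th)
F=s['wrist_force']; print('tilt',th.round(4),'r',r.round(4),'F',F.round(1),'tang',(F@t).round(1),'radial',(F@rad).round(1),'z',(F[2]).round(1),'mom',s['ft_torque'].round(2),'gap',s['finger_gap'].round(4),s['clock'])
import sys
step=float(sys.argv[1]) if len(sys.argv)>1 else .02
for k in (1,2,3,4):
    d=bar(th+k*step)-bar(th+(k-1)*step) if k>1 else bar(th+step)+[0,0,.003]-s['tcp_pos']
    print('to',(th+k*step).round(3),'x %.1f y %.1f'%(1000*d@xh,-1000*d[2]))
E
python3 r.py
```

```text
Traceback (most recent call last):
  File "r.py", line 4, in <module>
    F=s['wrist_force']; print('tilt',th.round(4),'r',r.round(4),'F',F.round(1),'tang',(F@t).round(1),'radial',(F@rad).round(1),'z',(F[2]).round(1),'mom',s['ft_torque'].round(2),'gap',s['finger_gap'].round(4),s['clock'])
                                                                                                                                                                                       ^^^^^^^^^^^^^^^^^^^^^
AttributeError: 'float' object has no attribute 'round'
```

```bash
sed -i "s/s\['finger_gap'\].round(4)/round(s['finger_gap'],4)/" r.py
python3 r.py
```

```text
tilt 1.1093 r 0.241 F [-1.5 -1.6 -5. ] tang -1.2 radial -5.0 z -5.0 mom [-0.22  0.02  0.15] gap 0.0106 4.1
to 1.129 x -4.7 y -1.2
to 1.149 x -4.4 y -1.9
to 1.169 x -4.5 y -1.8
to 1.189 x -4.5 y -1.7
```

Emit:
drive_tool --plan "-1 -4.7 -1.2 0 0 0 0; -1 -4.4 -1.9 0 0 0 0"

```text
clock: 4.35
tcp_pos: [0.5077, -0.0982, 0.3056]
orientation: [-0.701, 0.704, -0.078, 0.082]
wrist_force: [0.8, -2.3, -4.5]
finger_gap: 0.0107
```

```bash
python3 r.py
```

```text
tilt 1.1474 r 0.2411 F [ 0.8 -2.3 -4.5] tang -3.0 radial -3.6 z -4.5 mom [-0.34 -0.31  0.13] gap 0.0107 4.35
to 1.167 x -4.8 y -0.9
to 1.187 x -4.5 y -1.7
to 1.207 x -4.5 y -1.6
to 1.227 x -4.6 y -1.5
```

Emit:
drive_tool --plan "-1 -4.8 -0.9 0 0 0 0; -1 -4.5 -1.7 0 0 0 0"

```text
clock: 4.6
tcp_pos: [0.4992, -0.0964, 0.3091]
orientation: [-0.701, 0.705, -0.076, 0.083]
wrist_force: [1.3, -2.0, -3.5]
finger_gap: 0.0105
```

```bash
python3 r.py
```

```text
tilt 1.1861 r 0.2412 F [ 1.3 -2.  -3.5] tang -2.8 radial -2.6 z -3.5 mom [-0.44 -0.39  0.1 ] gap 0.0105 4.6
to 1.206 x -4.9 y -0.6
to 1.226 x -4.5 y -1.5
to 1.246 x -4.6 y -1.4
to 1.266 x -4.6 y -1.4
```

Emit:
drive_tool --plan "-1 -4.9 -0.6 0 0 0 0; -1 -4.5 -1.5 0 0 0 0"

```text
clock: 4.85
tcp_pos: [0.4905, -0.0945, 0.3124]
orientation: [-0.7, 0.705, -0.075, 0.084]
wrist_force: [1.6, -2.5, -1.1]
finger_gap: 0.011
```

```bash
python3 r.py
python3 - <<'E'
from h import *
p,d,c=snap('side','sd3'); cv2.imwrite('pics/sd3z.png',cv2.resize(p[150:240,270:390,::-1],None,fx=6,fy=6,interpolation=cv2.INTER_CUBIC))
E
```

```text
tilt 1.2254 r 0.2414 F [ 1.6 -2.5 -1.1] tang -2.3 radial -0.3 z -1.1 mom [-0.43 -0.54  0.12] gap 0.011 4.85
to 1.245 x -4.9 y -0.2
to 1.265 x -4.6 y -1.4
to 1.285 x -4.6 y -1.3
to 1.305 x -4.7 y -1.2
```

View pics/sd3z.png

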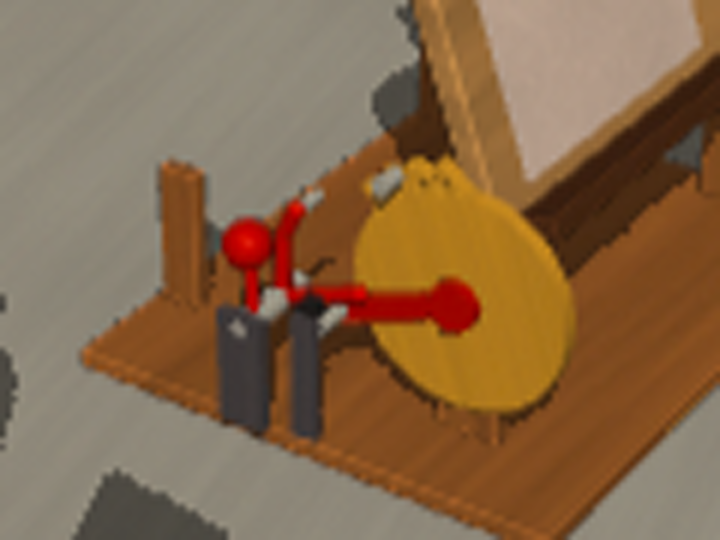

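Emit:
drive_tool --plan "-1 -2.6 -0.4 0 0 0 0; -1 -2.3 -0.7 0 0 0 0"

```text
clock: 5.15
tcp_pos: [0.4853, -0.0933, 0.3142]
orientation: [-0.7, 0.705, -0.075, 0.085]
wrist_force: [3.4, -2.4, 0.2]
finger_gap: 0.0108
```

```bash
python3 r.py .01
```

```text
tilt 1.2487 r 0.2415 F [ 3.4 -2.4  0.2] tang -3.6 radial 1.4 z 0.2 mom [-0.48 -0.68  0.1 ] gap 0.0108 5.15
to 1.259 x -2.7 y 0.6
to 1.269 x -2.3 y -0.7
to 1.279 x -2.3 y -0.6
to 1.289 x -2.3 y -0.6
```

Emit:
drive_tool --plan "-1 -2.5 -0.2 0 0 0 0"

```text
clock: 5.28
tcp_pos: [0.4834, -0.0929, 0.3147]
orientation: [-0.7, 0.705, -0.074, 0.086]
wrist_force: [6.1, -2.1, 2.7]
finger_gap: 0.0106
```

```bash
python3 r.py .01
```

```text
tilt 1.2569 r 0.2415 F [ 6.1 -2.1  2.7] tang -5.2 radial 4.5 z 2.7 mom [-0.53 -1.24  0.09] gap 0.0106 5.275
to 1.267 x -2.6 y 0.6
to 1.277 x -2.3 y -0.6
to 1.287 x -2.3 y -0.6
to 1.297 x -2.3 y -0.6
```

Emit:
drive_tool --plan "-1 -2 0 0 0 0 0"

```text
clock: 5.4
tcp_pos: [0.4825, -0.0926, 0.315]
orientation: [-0.7, 0.705, -0.073, 0.086]
wrist_force: [6.3, -4.1, 1.0]
finger_gap: 0.0108
```

```bash
python3 r.py .01
python3 - <<'E'
from h import *
p,d,c=snap('side','sd4'); cv2.imwrite('pics/sd4z.png',cv2.resize(p[150:240,270:390,::-1],None,fx=6,fy=6,interpolation=cv2.INTER_CUBIC))
E
python3 r.py
```

```text
tilt 1.2613 r 0.2415 F [ 6.3 -4.1  1. ] tang -6.4 radial 3.1 z 1.0 mom [-0.57 -1.41  0.11] gap 0.0108 5.4
to 1.271 x -2.6 y 0.7
to 1.281 x -2.3 y -0.6
to 1.291 x -2.3 y -0.6
to 1.301 x -2.3 y -0.6
tilt 1.2618 r 0.2415 F [ 6.1 -3.3  1.5] tang -5.9 radial 3.4 z 1.5 mom [-0.54 -1.31  0.13] gap 0.0107 5.45
to 1.282 x -4.9 y 0.0
to 1.302 x -4.7 y -1.2
to 1.322 x -4.7 y -1.1
to 1.342 x -4.7 y -1.0
```

View pics/sd4z.png

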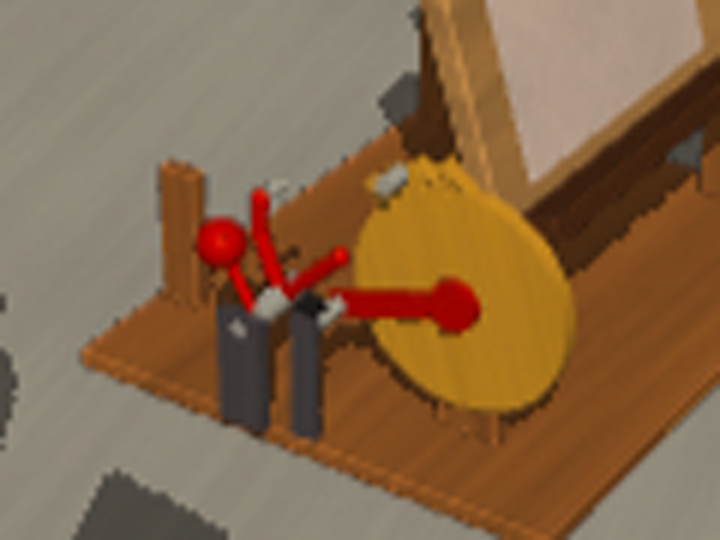

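Emit:
drive_tool --plan "-1 -2 -0.3 0 0 0 0; -1 0 0 0 0 0 0"

```text
clock: 5.7
tcp_pos: [0.482, -0.0926, 0.3153]
orientation: [-0.7, 0.705, -0.072, 0.088]
wrist_force: [5.0, -3.0, -0.4]
finger_gap: 0.0108
```

```bash
python3 r.py .01
python3 - <<'E'
from h import *
p,d,c=snap('side','sd5'); cv2.imwrite('pics/sd5z.png',cv2.resize(p[150:240,270:390,::-1],None,fx=6,fy=6,interpolation=cv2.INTER_CUBIC))
E
python3 r.py
```

```text
tilt 1.2635 r 0.2416 F [ 5.  -3.  -0.4] tang -5.3 radial 1.3 z -0.4 mom [-0.49 -0.94  0.12] gap 0.0108 5.7
to 1.273 x -2.7 y 0.8
to 1.283 x -2.3 y -0.6
to 1.293 x -2.3 y -0.6
to 1.303 x -2.3 y -0.6
tilt 1.2631 r 0.2416 F [ 5.  -3.4 -1.4] tang -5.8 radial 0.4 z -1.4 mom [-0.44 -1.13  0.11] gap 0.0108 5.75
to 1.283 x -5.0 y 0.2
to 1.303 x -4.7 y -1.2
to 1.323 x -4.7 y -1.1
to 1.343 x -4.7 y -1.0
```

View pics/sd5z.png

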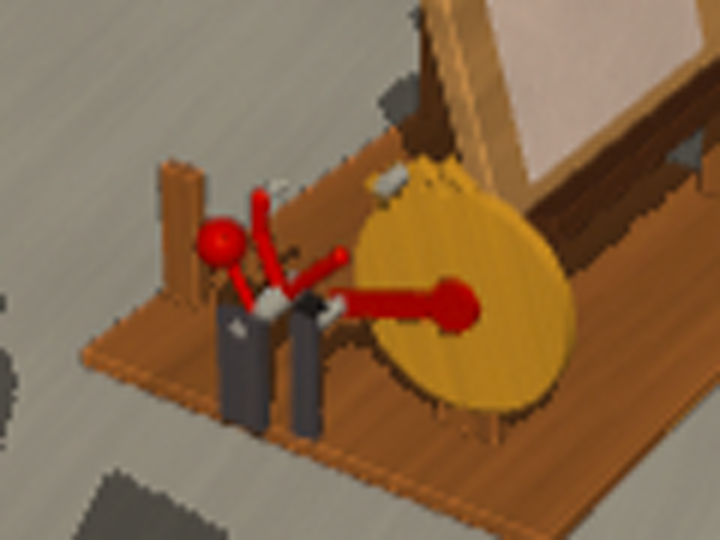

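```bash
cat > l.py <<'E'
from h import *
import sys
th,r=tilt(); s,R=st(); step=float(sys.argv[1]); n=int(sys.argv[2])
print('tilt',th,'r',r,'rot',np.degrees(Ro.from_matrix(R.T@Rd).as_rotvec()).round(1),'F',s['wrist_force'].round(1),s['clock'],'gap',s['finger_gap'])
P=s['tcp_pos']
for k in range(1,n+1):
    X=bar(th+k*step)+[0,0,.003]; d=(X-P); P=X; b=R.T@(xh*(d@xh)+zh*d[2])*1000
    print(round(th+k*step,3),b.round(1))
E
python3 l.py -.06 8
```

```text
tilt 1.2630606094681252 r 0.24159434899980098 rot [ 0.3 -0.8  1.3] F [ 5.  -3.4 -1.4] 5.75 gap 0.010751390334270996
1.203 [13.2  6.1  0.2]
1.143 [13.3  5.5  0.2]
1.083 [13.   6.3  0.2]
1.023 [12.6  7.   0.2]
0.963 [12.1  7.8  0.2]
0.903 [11.6  8.5  0.2]
0.843 [11.1  9.2  0.2]
0.783 [10.5  9.8  0.2]
```

Emit:
drive_tool --plan "-1 13.2 6.1 0 0 0 0.6; -1 13.3 5.5 0 0 0 0.6; -1 13 6.3 0 0 0 0; -1 12.6 7 0 0 0 0; -1 12.1 7.8 0 0 0 0; -1 11.6 8.5 0 0 0 0"

```text
clock: 6.5
tcp_pos: [0.5595, -0.1094, 0.274]
orientation: [-0.702, 0.704, -0.079, 0.08]
wrist_force: [0.4, 0.5, 1.8]
finger_gap: 0.0106
```

```bash
python3 l.py -.06 8
```

```text
tilt 0.8904358619151581 r 0.2401854936280967 rot [ 0.2 -0.7  0.1] F [0.4 0.5 1.8] 6.5 gap 0.0105783865944208
0.83 [11.1  9.2  0.2]
0.77 [10.6  9.7  0.2]
0.71 [10.  10.4  0.2]
0.65 [ 9.4 10.9  0.2]
0.59 [ 8.7 11.5  0.1]
0.53 [ 8.  12.   0.1]
0.47 [ 7.3 12.4  0.1]
0.41 [ 6.5 12.9  0.1]
```

Emit:
drive_tool --plan "-1 11.1 9.2 0 0 0 0; -1 10.6 9.7 0 0 0 0"

```text
clock: 6.75
tcp_pos: [0.5821, -0.1143, 0.2533]
orientation: [-0.702, 0.703, -0.079, 0.08]
wrist_force: [3.5, 1.3, 1.3]
finger_gap: 0.0108
```

```bash
python3 l.py -.06 8
```

```text
tilt 0.760681389870141 r 0.2397501199996164 rot [ 0.1 -0.7  0. ] F [3.5 1.3 1.3] 6.75 gap 0.010776456573648382
0.701 [10.2 10.2  0.2]
0.641 [ 9.3 11.   0.1]
0.581 [ 8.6 11.6  0.1]
0.521 [ 7.9 12.1  0.1]
0.461 [ 7.1 12.5  0.1]
0.401 [ 6.4 12.9  0.1]
0.341 [ 5.6 13.3  0.1]
0.281 [ 4.8 13.6  0.1]
```

Past the fourth notch, freely lowering.

Emit:
drive_tool --plan "-1 10.2 10.2 0 0 0 0; -1 9.3 11 0 0 0 0; -1 8.6 11.6 0 0 0 0"

```text
clock: 7.12
tcp_pos: [0.6109, -0.1206, 0.217]
orientation: [-0.702, 0.703, -0.08, 0.079]
wrist_force: [3.8, 0.0, 1.1]
finger_gap: 0.0105
```

```bash
python3 l.py -.06 8
```

```text
tilt 0.5654181654088783 r 0.2392950813104263 rot [ 0.1 -0.7 -0.1] F [3.8 0.  1.1] 7.125 gap 0.010464896209970025
0.505 [ 8.4 11.7  0.1]
0.445 [ 7.  12.6  0.1]
0.385 [ 6.2 13.   0.1]
0.325 [ 5.4 13.3  0.1]
0.265 [ 4.6 13.6  0.1]
0.205 [ 3.8 13.9  0.1]
0.145 [ 2.9 14.1  0.1]
0.085 [ 2.1 14.3  0. ]
```

Emit:
drive_tool --plan "-1 8.2 11.7 0 0 0 0; -1 7.2 12.6 0 0 0 0; -1 6.2 13 0 0 0 0; -1 5.4 13.3 0 0 0 0; -1 4.6 13.6 0 0 0 0"

```text
clock: 7.75
tcp_pos: [0.6427, -0.1274, 0.1469]
orientation: [-0.703, 0.703, -0.081, 0.078]
wrist_force: [1.7, 1.1, 0.3]
finger_gap: 0.0108
```

```bash
python3 l.py -.03 8
```

```text
tilt 0.24086115677735123 r 0.23937979468588327 rot [ 0.  -0.7 -0.3] F [1.7 1.1 0.3] 7.75 gap 0.01083949488716628
0.211 [2.5 6.8 0. ]
0.181 [1.6 7.  0. ]
0.151 [1.4 7.1 0. ]
0.121 [1.2 7.1 0. ]
0.091 [1.  7.1 0. ]
0.061 [0.8 7.2 0. ]
0.031 [0.6 7.2 0. ]
0.001 [0.4 7.2 0. ]
```

Emit:
drive_tool --plan "-1 2.2 6.8 0 0 0 0; -1 1.6 7 0 0 0 0; -1 1.4 7.1 0 0 0 0; -1 1.2 7.1 0 0 0 0; -1 1 7.1 0 0 0 0"

```text
clock: 8.38
tcp_pos: [0.6502, -0.129, 0.109]
orientation: [0.703, -0.703, 0.081, -0.078]
wrist_force: [2.0, 2.0, -1.7]
finger_gap: 0.0109
```

```bash
python3 l.py -.02 5
```

```text
tilt 0.07939966289304001 r 0.23982246745040992 rot [ 0.  -0.7 -0.3] F [ 2.   2.  -1.7] 8.375 gap 0.010865533978606233
0.059 [0.8 4.7 0. ]
0.039 [0.4 4.8 0. ]
0.019 [0.3 4.8 0. ]
-0.001 [0.2 4.8 0. ]
-0.021 [0.1 4.8 0. ]
```

Emit:
drive_tool --plan "-1 0.8 4.7 0 0 0 0; -1 0.4 4.8 0 0 0 0; -1 0.3 4.8 0 0 0 0"

```text
clock: 8.75
tcp_pos: [0.6516, -0.1294, 0.0936]
orientation: [0.703, -0.703, 0.081, -0.077]
wrist_force: [2.4, 1.1, -1.6]
finger_gap: 0.0104
```

```bash
python3 l.py -.01 3
```

```text
tilt 0.015179115888232685 r 0.24006540385420316 rot [ 0.  -0.7 -0.3] F [ 2.4  1.1 -1.6] 8.75 gap 0.010398726579217945
0.005 [0.1 2.4 0. ]
-0.005 [0.1 2.4 0. ]
-0.015 [0.1 2.4 0. ]
```

Emit:
drive_tool --plan "-1 0.1 2.5 0 0 0 0; -1 0 2.5 0 0 0 0; -1 0 1.5 0 0 0 0; -1 0 0 0 0 0 0"

```text
clock: 9.25
tcp_pos: [0.652, -0.1294, 0.0865]
orientation: [0.703, -0.703, 0.081, -0.078]
wrist_force: [3.1, 1.7, -1.5]
finger_gap: 0.0108
```

```bash
python3 l.py -.01 3
python3 - <<'E'
from h import *
p,d,c=snap('side','sd6'); cv2.imwrite('pics/sd6z.png',cv2.resize(p[110:260,230:430,::-1],None,fx=4,fy=4,interpolation=cv2.INTER_CUBIC))
E
```

```text
tilt -0.01448997563571466 r 0.2402604771496179 rot [ 0.  -0.7 -0.3] F [ 3.1  1.7 -1.5] 9.25 gap 0.010806669940688466
-0.024 [-0.1  2.4 -0. ]
-0.034 [0.  2.4 0. ]
-0.044 [-0.   2.4  0. ]
```

View pics/sd6z.png

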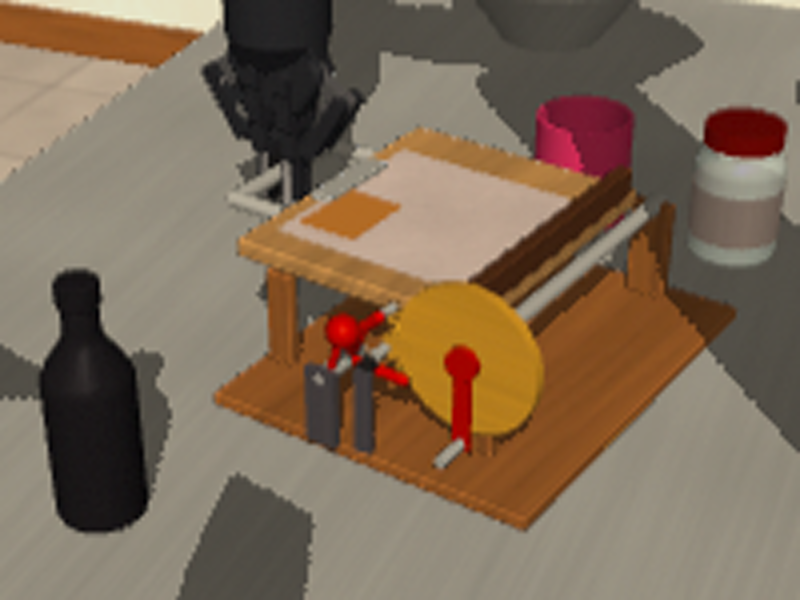

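```bash
python3 l.py .06 8
```

```text
tilt -0.014190100876311857 r 0.24023594669661144 rot [ 0.  -0.7 -0.3] F [ 3.9  1.3 -2.5] 9.3 gap 0.010874870427113851
0.046 [ -0.9 -14.4  -0. ]
0.106 [ -1.6 -14.3  -0. ]
0.166 [ -2.4 -14.2  -0. ]
0.226 [ -3.3 -14.   -0. ]
0.286 [ -4.1 -13.8  -0.1]
0.346 [ -4.9 -13.5  -0.1]
0.406 [ -5.7 -13.2  -0.1]
0.466 [ -6.5 -12.8  -0.1]
```

Emit:
drive_tool --plan "-1 -0.9 -14.4 0 0 0 0; -1 -1.6 -14.3 0 0 0 0; -1 -2.4 -14.2 0 0 0 0; -1 -3.3 -14 0 0 0 0; -1 -4.1 -13.8 0 0 0 0; -1 -4.9 -13.5 0 0 0 0; -1 -5.7 -13.2 0 0 0 0"

```text
clock: 10.18
tcp_pos: [0.6274, -0.1241, 0.1875]
orientation: [0.703, -0.703, 0.082, -0.076]
wrist_force: [1.4, 0.4, -4.9]
finger_gap: 0.0107
```

```bash
python3 l.py .03 4
```

```text
tilt 0.4231791005270648 r 0.23908518979496768 rot [ 0.  -0.7 -0.5] F [ 1.4  0.4 -4.9] 10.175 gap 0.010719301601129973
0.453 [-2.4 -6.9 -0. ]
0.483 [-3.5 -6.3 -0. ]
0.513 [-3.7 -6.2 -0. ]
0.543 [-3.9 -6.1 -0.1]
```

Emit:
drive_tool --plan "-1 -2.6 -6.9 0 0 0 0; -1 -3.5 -6.3 0 0 0 0; -1 -1.5 -3 0 0 0 0; -1 0 0 0 0 0 0"

```text
clock: 10.68
tcp_pos: [0.618, -0.1221, 0.2053]
orientation: [0.703, -0.703, 0.083, -0.076]
wrist_force: [1.1, 1.2, -3.0]
finger_gap: 0.0104
```

```bash
python3 l.py -.03 4
python3 - <<'E'
from h import *
p,d,c=snap('side','sd7'); cv2.imwrite('pics/sd7z.png',cv2.resize(p[110:260,230:430,::-1],None,fx=4,fy=4,interpolation=cv2.INTER_CUBIC))
# board plane from depth: bright paper pixels
m=(p.min(2)>150)&(d>0)
C=cloud(d,c); v=C-H; yh=np.array([-xh[1],xh[0],0]); X=v@xh;Y=v@yh;Zz=v[...,2]
m=(d>0)&(X>.05)&(X<.17)&(abs(Y)<.06)&(Zz>0.01)
k=np.polyfit(X[m],Zz[m],1); print('board slope tilt',np.arctan(k[0]),m.sum(), np.std(Zz[m]-np.polyval(k,X[m])))
E
```

```text
tilt 0.5077659007534707 r 0.23905004573991304 rot [ 0.1 -0.7 -0.6] F [ 1.1  1.2 -3. ] 10.675 gap 0.010355403102325076
0.478 [4.5 5.7 0.1]
0.448 [3.5 6.3 0. ]
0.418 [3.3 6.4 0. ]
0.388 [3.1 6.5 0. ]
board slope tilt 1.2028035812182885 2141 0.08756505015418865
```

View pics/sd7z.png

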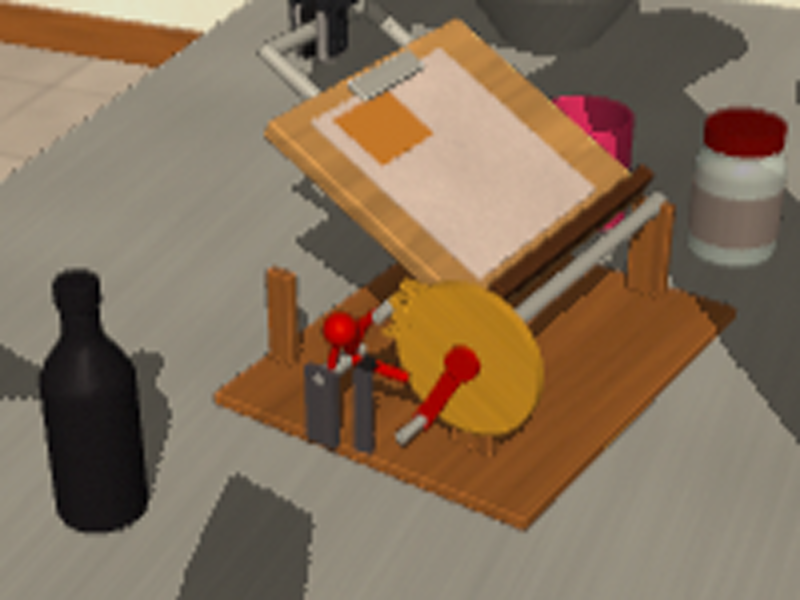

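```bash
cat > bt.py <<'E'
from h import *
import sys
p,d,c=load(sys.argv[1])
C=cloud(d,c); v=C-H; yh=np.array([-xh[1],xh[0],0]); X=v@xh;Y=v@yh;Zz=v[...,2]
m=(d>0)&(X>.05)&(X<.16)&(abs(Y)<.06)&(Zz>0.01)&(Zz<.2)&(p.min(2)>90)
for i in range(5):
    k=np.polyfit(X[m],Zz[m],1); e=abs(Zz-np.polyval(k,X)); m2=m&(e<max(.004,2*np.median(e[m]))); m=m2
print('board tilt',np.arctan(k[0]).round(4),m.sum(),k[1].round(4),e[m].std())
E
for f in sd1 sd6 sd7; do python3 bt.py $f; done
```

```text
board tilt 0.8326 818 0.0259 0.0009826980425652184
board tilt 0.0075 710 0.0138 0.0005634861859877471
board tilt 0.5356 1002 0.0141 0.0009256663298353383
```

Emit:
drive_tool --plan "-1 4 5.8 0 0 0 0; -1 3.5 6.3 0 0 0 0; -1 2 4 0 0 0 0"

```text
clock: 11.1
tcp_pos: [0.6276, -0.1241, 0.1874]
orientation: [0.703, -0.702, 0.084, -0.075]
wrist_force: [1.1, 1.1, -1.7]
finger_gap: 0.0108
```

```bash
python3 l.py -.01 4
```

```text
tilt 0.4224298702575899 r 0.23921586955934174 rot [ 0.  -0.7 -0.7] F [ 1.1  1.1 -1.7] 11.1 gap 0.010777469878769019
0.412 [1.8 1.8 0. ]
0.402 [1.  2.2 0. ]
0.392 [1.  2.2 0. ]
0.382 [1.  2.2 0. ]
```

Emit:
drive_tool --plan "-1 1.2 2 0 0 0 0; -1 1 2.2 0 0 0 0; -1 1 2.2 0 0 0 0; -1 0 0 0 0 0 0"

```text
clock: 11.6
tcp_pos: [0.6309, -0.1249, 0.1802]
orientation: [0.703, -0.702, 0.084, -0.075]
wrist_force: [-0.2, 1.2, -2.3]
finger_gap: 0.011
```

```bash
python3 l.py -.01 4; python3 -c "
from h import *
snap('side','sd8')"; python3 bt.py sd8
```

```text
tilt 0.3894270483011141 r 0.23924839955693367 rot [ 0.  -0.7 -0.7] F [-0.2  1.2 -2.3] 11.6 gap 0.010990492587485919
0.379 [1.7 1.8 0. ]
0.369 [1.  2.2 0. ]
0.359 [0.9 2.2 0. ]
0.349 [0.9 2.2 0. ]
board tilt 0.4061 964 0.0146 0.0007952338737531135
```

Emit:
drive_tool --plan "-1 0.8 2 0 0 0 0; -1 0.8 2 0 0 0 0; -1 0 0 0 0 0 0"

```text
clock: 12.02
tcp_pos: [0.6323, -0.1252, 0.1773]
orientation: [0.703, -0.702, 0.083, -0.075]
wrist_force: [-2.3, 1.4, 0.3]
finger_gap: 0.0106
```

```bash
python3 l.py -.01 4; python3 -c "
from h import *
p,d,c=snap('side','sd9'); cv2.imwrite('pics/sd9z.png',cv2.resize(p[150:240,270:390,::-1],None,fx=6,fy=6,interpolation=cv2.INTER_CUBIC))"; python3 bt.py sd9
```

```text
tilt 0.3757162150155678 r 0.2393992749655717 rot [ 0.  -0.7 -0.7] F [-2.3  1.4  0.3] 12.025 gap 0.01056022541536086
0.366 [1.6 1.9 0. ]
0.356 [0.9 2.2 0. ]
0.346 [0.9 2.2 0. ]
0.336 [0.9 2.2 0. ]
board tilt 0.3938 969 0.0142 0.0008334462295485507
```

View pics/sd9z.png

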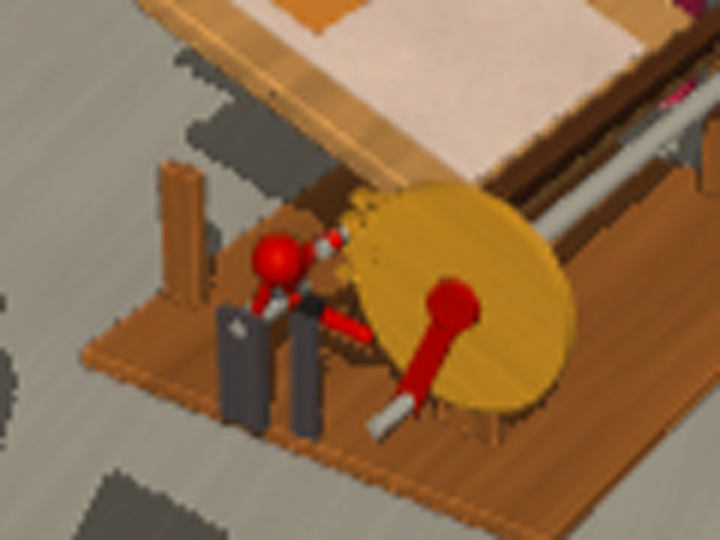

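Emit:
drive_tool --plan "-1 0.8 2 0 0 0 0; -1 0 0 0 0 0 0"

```text
clock: 12.32
tcp_pos: [0.6329, -0.1253, 0.1759]
orientation: [0.703, -0.703, 0.083, -0.075]
wrist_force: [-1.4, 1.0, 3.0]
finger_gap: 0.0107
```

```bash
python3 l.py -.01 2; python3 -c "
from h import *
p,d,c=snap('side','sd10')"; python3 bt.py sd10
```

```text
tilt 0.36937431007802174 r 0.23939028254895042 rot [ 0.1 -0.7 -0.6] F [-1.4  1.   3. ] 12.325 gap 0.01070649002182412
0.359 [1.6 1.9 0. ]
0.349 [0.9 2.2 0. ]
board tilt 0.387 973 0.0143 0.0008516247481676264
```

Emit:
drive_tool --plan "-1 0 -1 0 0 0 0; -0.6 0 0 0 0 0 0; -0.3 0 0 0 0 0 0; 0 0 0 0 0 0 0"

```text
clock: 12.88
tcp_pos: [0.6338, -0.1264, 0.1767]
orientation: [-0.702, 0.703, -0.083, 0.076]
wrist_force: [-0.6, 1.0, -0.0]
finger_gap: 0.043
```

```bash
python3 l.py -.01 1; python3 -c "
from h import *
p,d,c=snap('side','sd11');snap('wrist','w11')"; python3 bt.py sd11
```

```text
tilt 0.3704153738168198 r 0.24073117976203753 rot [ 0.1 -0.8 -0.5] F [-0.6  1.  -0. ] 12.875 gap 0.043019073286211004
0.36 [0.3 2.5 0. ]
board tilt 0.3964 970 0.0142 0.0008156880019463596
```

View pics/w11.png

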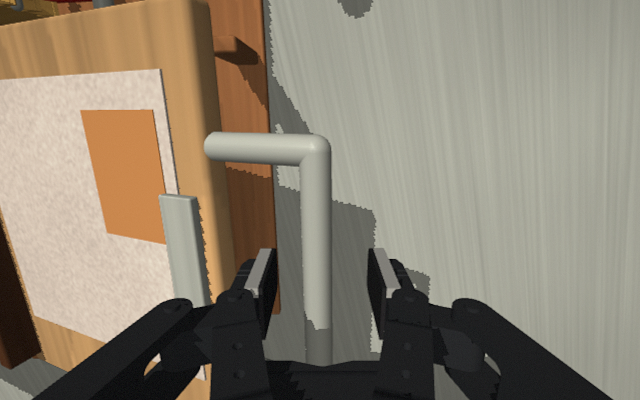

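Emit:
drive_tool --plan "0 0 -15 0 0 0 0; 0 0 -25 0 0 0 0; 0 0 -40 0 0 0 0; 0 0 -40 0 0 0 0; 0 0 0 0 0 0 0; 0 0 0 0 0 0 0"

```text
clock: 13.72
tcp_pos: [0.635, -0.1264, 0.3047]
orientation: [-0.702, 0.703, -0.082, 0.078]
wrist_force: [-0.4, 0.1, -0.5]
finger_gap: 0.0432
```

```bash
python3 -c "
from h import *
print(st()[0]['tcp_pos'],st()[0]['wrist_force'],st()[0]['clock'])
p,d,c=snap('side','sd12'); cv2.imwrite('pics/sd12z.png',cv2.resize(p[50:260,210:450,::-1],None,fx=2.8,fy=2.8,interpolation=cv2.INTER_CUBIC)); snap('scene','sc12')
a=load('sc0')[0].astype(int);b=load('sc12')[0].astype(int)
for n,(u,v) in dict(jar=(200,175),mug=(195,210),spr=(360,240)).items(): print(n,abs(a-b)[v-25:v+25,u-25:u+15].mean())
"; python3 bt.py sd12
```

```text
[ 0.6350278  -0.12642874  0.30474141] [-0.39906961  0.09810912 -0.47603029] 13.725
jar 7.2395
mug 6.691166666666667
spr 2.0123333333333333
board tilt 0.3964 961 0.0142 0.0008355460483834518
```

View pics/sd12z.png

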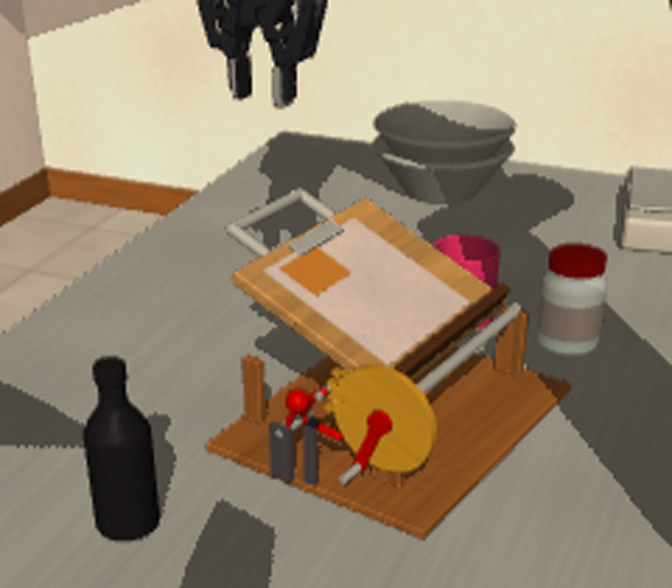

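View pics/sc12.png

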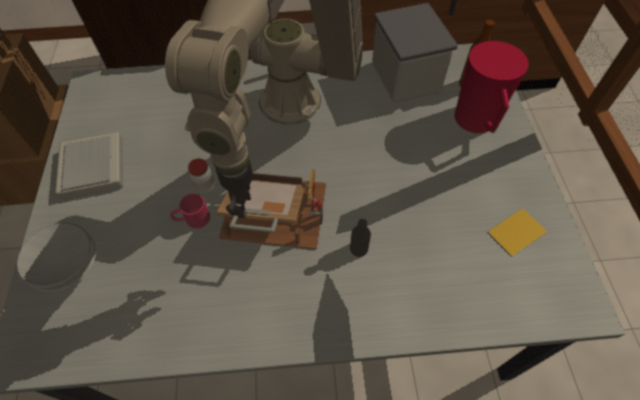

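The board sits still at about 0.396 rad with the gripper well clear. The jar (198,170), mug (195,210) and sprayer (360,240) show at the same pixels as at the start. I'm handing it in.

```bash
python3 -c "
from h import *
print(job.hand_in())"
```

```text
the job is handed in; nothing more can be done
None
```

The stand now rests in its second notch from the bottom with the gripper clear, and the job is handed in (about 14 s of the 64 s used). The hand-in gives no verdict, so what follows rests on my own checks.

- **Lift:** I gripped the bar at the fourth notch, about 0.86 rad, and raised it to about 1.26 rad. There the tilt stopped growing at roughly 6 N on the handle, and the side picture showed the red dog at the post and the pawl thrown over.
- **Lowering:** I brought the board down gently, about 0.25 rad/s near the bottom, until it lay flat. The depth fit read 0.008 rad, and the pawl was visibly back against the wheel.
- **Setting the notch:** I raised it to about 0.51–0.54 rad and came back down until the weight left the hand. I then opened the gripper and withdrew straight up.
- **Last checks:** The board read 0.396 rad both just after release and after withdrawing, inside the 0.34–0.47 band. The wrist force was about zero, and the jar, sprayer and mug looked unmoved and upright.

**Disagreements:** My tilt from the hand position read about 0.02–0.03 rad lower than the depth fit during the flat and second-notch steps, probably because the bar slipped a few millimetres in the pads. The depth fit itself read about 0.03 rad low at the starting notch. Both readings of the final tilt stay within the allowed band.

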